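Free the stuck bungs of a slip-casting manifold and set its outlet

ROBOT

A 7-joint arm with a two-finger parallel gripper is mounted at the origin on the work surface. World frame = base frame: x ahead of the robot, y to its left, z up, the work surface at z = 0. Lengths are in m, angles in rad, forces in N, time in s.
With the tool pointing down it reaches from about 0.35 to 0.9 m from the base axis. Payload 19.9 kg.
Tool frame: the origin (TCP) lies between the finger pads; the fingertips stand 19 mm ahead of it and the grasp point (between the pads) is the TCP; z points along the fingers, y is the line along which they close (so a half turn about z gives the same grasp; the last joint's range is limited). The gripper opens to 94 mm and grips with 3 to 60 N. Pads are 16 mm wide; open, the fingers measure 119 mm over their backs; the gripper's body (75 mm by 177 mm) begins 78 mm behind the grasp point.
Start: joints at [-1.157, 0.417, -0.01, 1.614, 0.005, 1.111, -0.053], TCP at [0.275, 0.561, 0.224] pointing down, gripper open.
Joint ranges: [-2.81, 2.81], [-0.39, 2.02], [-1.27, 1.25], [0.06, 2.57], [-1.19, 4.33], [0.19, 2], [-2.82, 2.82]. Speed limits (rad/s): [1.89, 1.89, 2.39, 2.39, 3.01, 3.01, 3.01].

INTERFACE

Orientations are given as a 3x3 rotation matrix whose columns are the frame's x, y, z axes.
In Python, from rig import robot gives the robot as it stands. Calls block until the motion is done:
- robot.move_ptp(position, orientation): joint-space move of the TCP to a pose.
- robot.move_linear(position, velocity=0.15, frame=None, threshold=None): straight line of the TCP; frame=None keeps the orientation; velocity is the mean speed in m/s. With threshold (N) it stops when the force on the tool has changed by that much, and returns True; else False.
- robot.goto_joints(angles): joint-space move.
- robot.gripper_to(opening): finger opening in m; the grip force is fixed at half the most; returns when the fingers have stopped.
- robot.pause(seconds).
- robot.ik(position, orientation): joint angles nearest the present ones, or None.
- robot.get_state(): the state.
- robot.grab_frame(name): name is "scene" or "side" or "wrist"; returns the picture (480x640x3 uint8, red, green, blue); there is no depth.
- robot.camera_info(name): a dict with "fx", "fy", "cx", "cy" (pixels), "rvec" (rotation vector, rad) and "tvec" (3), from world to camera coordinates, as OpenCV has them. Camera axes: x right, y down, z forward; pixel columns grow to the right and rows downward; lengths in m; the calibration is good to about 2 mm. The wrist camera is an equidistant fisheye: a pixel r from the principal point sees the ray r / f radians off the axis. A picture is of the moment at which its call begins: read the wrist's pose just before it. camera_info takes no time and is no camera call; for the wrist camera it gives the pose at the moment of the call.
A pose or a line that the arm cannot do raises robot.PlanningError and nothing moves.
- robot.sign_off(): hands the job in, once; it reports no verdict.
The state is a dict: "time": time; "qpos": joint angles; "joint_vel": joint speeds; "effort": joint torques, N m; "ee_pos": TCP position; "tool_rot": TCP orientation; "force": force on the tool from outside, world axes, zero at the start; "moment": the same for the moment, N m; "opening": finger opening in m.
Only numpy, scipy, OpenCV 4.12 (cv2) and the standard library are available. Lean on these libraries where they do the work, as an engineer would, in place of code of your own. Each camera call takes 0.05 s, during which the arm holds its last target. There are 200 camera calls.

TASK

Get the slip-casting manifold ready for draining. First turn the black ball knob of the vent anticlockwise all the way to its stop (pointer at the green mark) to let the pressure off, and only then free every stuck blue-handled bung by rocking it from side to side, pull it out and put it in the green wash tub. With all bungs in the tub, turn the knob fully back to the red mark to shut the vent, and last of all set the red lever of the outlet valve half open, at 45 degrees (the green mark), and leave the jar, bowl and plaster mould undisturbed.

Things in the scene. Friction and masses are not known exactly. Their poses are not given: they have to be found in the camera images.
- manifold: grey block bolted to the bench, 80 (x) x 316 (y) mm, 55 mm high, with steel guide caps up to 75.5 mm; origin under its centre at bench height. Three ports for bungs along its y axis, at y = -100, 0 and +100 mm
- port0 (a point): centre of the pocket floor of the first port (y = -100 mm), 25 mm above the bench. Two orange cheeks, sliding along the manifold's y, close over the bung's bulge from its +y and -y sides, 56.5 to 68.5 mm above the bench; they are stiff (22 N) and stay where pushed. The neck of the rocked bung must push each back about 6 mm to let the bulge out
- port1 (a point): the same for the middle port
- port2 (a point): the same for the third port (y = +100 mm)
- bung0_center (a point): wooden bung with a blue handle, 130 mm tall, 130 g; this point is its centre, half-way up; z runs from foot to handle. Up from the foot end: foot 30 (x) x 18 (y) mm, a round bulge 32 mm across at 20 to 28 mm, a 20 mm square neck, and from 60 mm to the top the blue handle, 32 (x) x 28 (y) mm. Starts upright, wedged in a port, its x along the manifold's x. Absent (None) in some runs
- bung1_center (a point): centre of another bung, the same as bung0 (any bung may be absent). A straight pull only jams. To free one, grip its handle across the x faces and rock it about its foot, 15 to 17 degrees towards the manifold's +y and as far towards its -y (about 10 N at the handle), then bring it upright and lift it straight out
- bung2_center (a point): centre of another bung, the same as bung0; may be absent
- vent (a joint): angle of the vent's ball knob, rad: 0 at the red mark (shut), growing anticlockwise seen from above to the stop at 1.9 (green mark, fully open). Stiff (0.45 N m), stays where left. A smooth ball 54 mm across on an upright stem; it slips unless gripped across its widest part; it needs more than one grasp if the wrist lacks room
- vent_ball (a point): centre of the smooth black ball knob (54 mm diameter), on its vertical axis, 115 mm above the bench; x points along its yellow pointer. Free space of 25 mm below the ball's middle; the round white dial under it is 88 mm across, top 58 mm above the bench
- valve (a joint): angle of the outlet valve's red lever, rad: 0 shut, growing anticlockwise seen from above to 1.571 fully open; half open (green mark) is 0.785. Stiff (0.3 N m), stays where left
- valve_grip (a point): point on the red lever 85 mm from its vertical axis, mid-height (90 mm above the bench); x points outward along the lever. The lever is 115 mm long, 18 mm wide and 16 mm thick, and can be pinched from above across its width
- valve_axis (a point): point on the lever's vertical turning axis, 90 mm above the bench
- tub: loose green open wash tub, 240 (x) x 200 (y) x 90 mm high outside, walls and floor 5 mm, 0.8 kg; origin under its centre
- jar: closed jar, 72 mm across, 100 mm high, origin under its centre; leave alone
- bowl: blue bowl, 100 mm across, 50 mm high, origin under its centre; leave alone
- mould: white plaster mould block, 80 x 100 x 50 mm, origin under its centre; leave alone

How it is judged:
By the outcome, as a careful person would: the job done as asked, in the order asked, and still so for the second after the job is handed in, with the robot touching nothing.
Of bung0, bung1, bung2 only 2 to 3 are there at a start; the rules pass over those that are not, and their reading is None.
At some moment in a run one of tub may be knocked a few centimetres aside while the robot is not near it.
Once in a run the grip may slacken for a moment while it holds something.
It also fails if it takes over 210 s, if anything falls off the work surface, if the arm or the gripper's body presses on something with over 40 N, if the wrist force passes 120 N, or if a joint passes its speed limit or range.

## Working session

There is one attempt and no reset: what is moved stays moved. The work goes in short steps, each a Python script; the robot and the scene stay as the last script left them, time stands still between calls to the robot, and variables do not carry over. Pictures are saved under pics/ and viewed, on a budget of 14 in all, crops included, one or two more only if the job needs it, and the job is handed in when it is done.

```bash
ls; mkdir -p pics; python3 - <<'E'
from rig import robot
import cv2
for n in ("scene","side"):
    im=robot.grab_frame(n); cv2.imwrite(f"pics/{n}0.png",im[:,:,::-1])
    print(n,robot.camera_info(n))
print(robot.get_state())
E
```

```text
pics
scene {'fx': 524.7989462092847, 'fy': 524.7989462092847, 'cx': 324.00529259971216, 'cy': 232.53942847979087, 'rvec': array([ 0.84085365,  2.60438441, -1.03992567]), 'tvec': array([ 0.5326212 , -0.17185662,  1.48845181])}
side {'fx': 528.8151551042848, 'fy': 528.8151551042848, 'cx': 322.22246788858115, 'cy': 242.76392278457024, 'rvec': array([ 2.32893731, -0.73832973,  0.27848865]), 'tvec': array([-0.52682507,  0.30085835,  1.04651128])}
{'time': 0.1, 'qpos': array([-1.15652377,  0.41791669, -0.01026821,  1.61406438,  0.00467761,
        1.11071076, -0.05302337]), 'joint_vel': array([-0.00136635, -0.00187271, -0.00074645,  0.00018469,  0.00114742,
        0.00034681,  0.00024292]), 'effort': array([ 1.00507346e-03, -8.52577400e+01,  6.39248695e-01, -4.26682341e+01,
       -4.88988461e-02,  1.64791045e-02,  5.39163841e-05]), 'ee_pos': array([0.27498669, 0.560922  , 0.22390734]), 'tool_rot': array([[-8.97896023e-01,  4.40207418e-01, -4.01650987e-04],
       [ 4.40207595e-01,  8.97895472e-01, -9.97706904e-04],
       [-7.85573778e-05, -1.07264688e-03, -9.99999422e-01]]), 'force': array([-0.17643352,  0.27167287,  0.41664771]), 'moment': array([ 0.06728431,  0.0079537 , -0.00697799]), 'opening': 0.09397901007729471}
```

View pics/scene0.png

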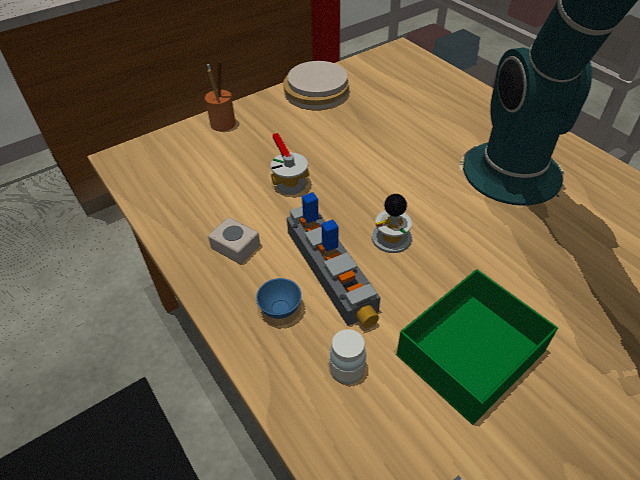

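View pics/side0.png

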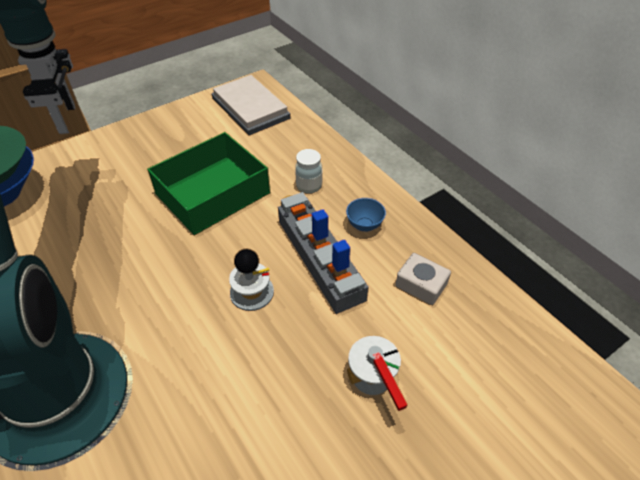

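The scene shows two bungs (scene px (310,207) and (330,235)), the third port empty. The ball is at (395,205), the lever hub at (289,162), and the tub at about (477,345). The side view agrees. I'll enlarge both for closer pixel readings.

```bash
cat > h.py <<'E'
import numpy as np, cv2
from rig import robot
def cam(n):
    c=robot.camera_info(n); K=np.array([[c['fx'],0,c['cx']],[0,c['fy'],c['cy']],[0,0,1]])
    R=cv2.Rodrigues(np.array(c['rvec']))[0]; return K,R,np.array(c['tvec'])
def onz(n,uv,z):
    K,R,t=cam(n); d=R.T@np.linalg.solve(K,[uv[0],uv[1],1]); o=-R.T@t
    return (o+d*(z-o[2])/d[2]).round(4)
def tri(uvs,uvd):
    P=[k@np.c_[r,t] for k,r,t in (cam("scene"),cam("side"))]
    X=cv2.triangulatePoints(P[0],P[1],np.array(uvs,float),np.array(uvd,float))[:,0]; return (X[:3]/X[3]).round(4)
def crop(im,x0,y0,x1,y1,s):
    return cv2.resize(im[y0:y1,x0:x1],None,fx=s,fy=s,interpolation=cv2.INTER_CUBIC)[:,:,::-1]
E
python3 - <<'E'
from h import *
a=cv2.imread("pics/scene0.png")[:,:,::-1];b=cv2.imread("pics/side0.png")[:,:,::-1]
cv2.imwrite("pics/c1.png",crop(a,255,125,455,335,3.0)[:600])
cv2.imwrite("pics/c2.png",crop(b,220,185,460,425,2.5))
E
```

```text
(no output)
```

View pics/c1.png

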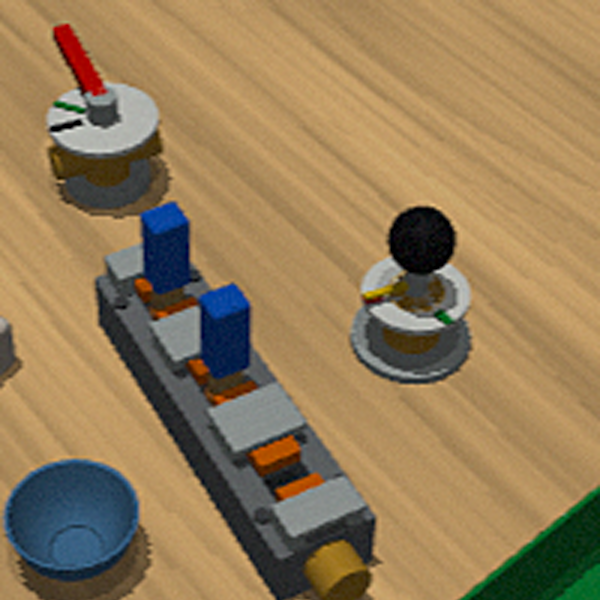

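View pics/c2.png

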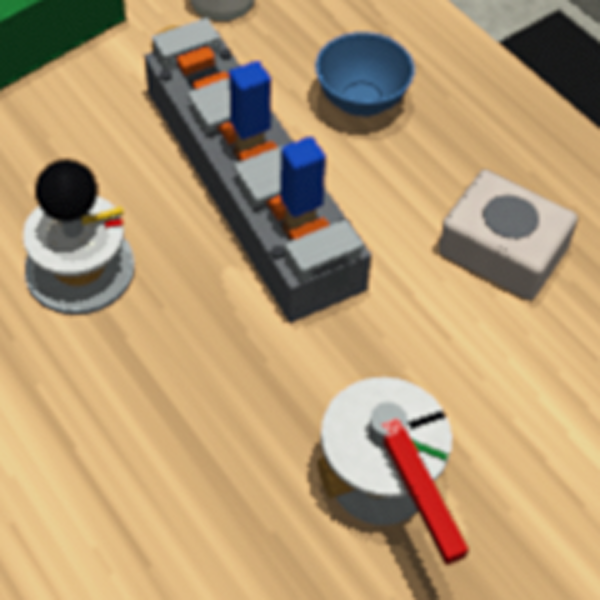

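```bash
python3 - <<'E'
from h import *
S=lambda x,y:(255+x/3,125+y/3); D=lambda x,y:(220+x/2.5,185+y/2.5)
def p(n,a,b,z):
    s,d=S(*a),D(*b); print(n,tri(s,d),onz("scene",s,z),onz("side",d,z))
p("bungA",(165,214),(302,151),.155)
p("bungB",(225,296),(251,73),.155)
p("ball",(422,240),(66,190),.115)
p("hub",(102,97),(388,412),.1)
p("tip",(63,30),(456,556),.09)
p("dialV",(104,118),(386,434),.07)
p("valvegreen",(56,104),(446,456),.07)
p("valveblack",(50,128),(443,415),.07)
p("ventred",(375,298),(114,223),.058)
print("ventgreen",onz("scene",S(445,317),.058))
print("tub",[onz("scene",c,.09) for c in [(477,271),(556,328),(476,418),(399,340)]])
print("manif",onz("scene",S(375,515),.055),onz("side",D(368,258),.055),onz("side",D(290,288),.055),onz("side",D(147,55),.055),onz("scene",S(97,275),.055))
E
```

```text
bungA [ 0.6101 -0.1148  0.1544] [ 0.61   -0.1139  0.155 ] [ 0.6103 -0.1156  0.155 ]
bungB [ 0.6259 -0.0166  0.1555] [ 0.6243 -0.0161  0.155 ] [ 0.6275 -0.0172  0.155 ]
ball [ 0.4412 -0.007   0.1143] [ 0.4408 -0.0061  0.115 ] [ 0.4417 -0.0082  0.115 ]
hub [ 0.537  -0.3244  0.0986] [ 0.5368 -0.3219  0.1   ] [ 0.5376 -0.3256  0.1   ]
tip [ 0.5072 -0.4385  0.0906] [ 0.5057 -0.4383  0.09  ] [ 0.5086 -0.439   0.09  ]
dialV [ 0.5349 -0.3276  0.0717] [ 0.5326 -0.3284  0.07  ] [ 0.5369 -0.3277  0.07  ]
valvegreen [ 0.5598 -0.3689  0.073 ] [ 0.5569 -0.371   0.07  ] [ 0.5625 -0.3687  0.07  ]
valveblack [ 0.5816 -0.3416  0.0737] [ 0.5791 -0.3453  0.07  ] [ 0.5837 -0.3404  0.07  ]
ventred [ 0.4744 -0.0203  0.058 ] [ 0.4727 -0.0194  0.058 ] [ 0.4759 -0.0216  0.058 ]
ventgreen [0.4412 0.0299 0.058 ]
tub [array([0.4157, 0.2342, 0.09  ]), array([0.3977, 0.425 , 0.09  ]), array([0.6589, 0.4605, 0.09  ]), array([0.664 , 0.2653, 0.09  ])]
manif [0.6094 0.1457 0.055 ] [ 0.6377 -0.1797  0.055 ] [ 0.5634 -0.1662  0.055 ] [0.6131 0.1425 0.055 ] [ 0.6385 -0.1772  0.055 ]
```

Both views agree to about 3 mm, and the heights come out right (0.1545, 0.1143). The lever is at 0 (shut), heading -105°, and its green mark is near -60°. Next I'll check wrist room for the vent.

```bash
cat >> h.py <<'E'
def Rd(deg):  # tool down, tool x at this yaw
    c,s=np.cos(np.radians(deg)),np.sin(np.radians(deg)); return np.array([[c,s,0],[s,-c,0],[0,0,-1.]])
BALL=np.array([.4412,-.007,.115]); MY=np.array([.159,.987,0]); MX=np.array([.987,-.159,0]); MYAW=-9.15
A=np.array([.6102,-.1148,.025]); B=np.array([.6259,-.0166,.025]); VAX=np.array([.536,-.3255,.09])
def st(): s=robot.get_state(); print(round(s['time'],1),s['ee_pos'].round(4),s['force'].round(1),s['moment'].round(2),round(s['opening'],4),s['qpos'].round(3)); return s
E
python3 - <<'E'
from h import *
for y in range(-180,180,30):
    q=robot.ik(BALL,Rd(y)); print(y,None if q is None else np.round(q,2))
for P,y in ((A+[0,0,.105],MYAW+90),(A+[0,0,.105],MYAW-90),(A+[0,0,.25],MYAW+90),(VAX+[0.04,-.074,0],-60),(VAX+[0.04,-.074,0],120)):
    q=robot.ik(P,Rd(y)); print(y,None if q is None else np.round(q,2))
E
```

```text
-180 [-0.4   0.26  0.39  2.16 -0.14  0.74  1.66]
-150 [-0.33  0.25  0.31  2.16 -0.11  0.74  2.15]
-120 [-0.24  0.25  0.21  2.16 -0.08  0.74  2.64]
-90 [-0.96  0.45  1.09  2.18 -0.55  0.83 -2.66]
-60 [-0.96  0.45  1.09  2.18 -0.55  0.83 -2.14]
-30 [-0.96  0.45  1.09  2.18 -0.55  0.83 -1.61]
0 [-0.75  0.33  0.81  2.17 -0.34  0.77 -1.29]
30 [-0.64  0.3   0.68  2.17 -0.27  0.76 -0.84]
60 [-0.59  0.29  0.61  2.17 -0.24  0.75 -0.34]
90 [-0.54  0.28  0.56  2.17 -0.22  0.75  0.16]
120 [-0.5   0.27  0.51  2.17 -0.19  0.75  0.66]
150 [-0.45  0.27  0.45  2.16 -0.17  0.74  1.16]
80.85 [-0.34  0.6   0.67  1.72 -0.43  0.97  0.33]
-99.15 [-0.58  0.79  1.08  1.73 -0.77  1.11 -2.55]
80.85 [-0.39  0.44  0.72  1.58 -0.31  1.23  0.23]
-60 [-0.06  0.98  1.08  1.53 -0.91  1.19 -1.44]
120 [ 0.07  0.83  0.78  1.52 -0.64  1.06  1.54]
```

```bash
cat >> h.py <<'E'
def spin(dq,n=8):
    q=np.array(robot.get_state()['qpos'])
    for i in range(n):
        t=q.copy(); t[6]+=dq*(i+1)/n; robot.goto_joints(t)
    s=st(); print('turned',round(s['qpos'][6]-q[6],3))
E
python3 - <<'E'
from h import *
robot.move_linear([.275,.561,.33],.2)
robot.move_ptp(BALL+[0,0,.16],Rd(20)); st()
im=robot.grab_frame("wrist"); cv2.imwrite("pics/w1.png",im[:,:,::-1])
robot.move_linear(BALL,.1,threshold=15); st()
robot.gripper_to(.0); st()
spin(1.95,8)
E
```

```text
2.9 [ 0.4414 -0.0063  0.275 ] [-0.1 -0.6 -0.3] [-0.01  0.11  0.02] 0.0941 [-0.709  0.019  0.668  1.999 -0.013  1.128 -1.255]
4.7 [ 0.4415 -0.0069  0.1154] [-0.3  0.5 -0.1] [-0.07  0.12  0.01] 0.0941 [-0.606  0.289  0.633  2.169 -0.25   0.753 -1.031]
5.4 [ 0.4413 -0.0071  0.115 ] [ 0.2 -2.3 -0.2] [-0.35  0.06 -0.01] 0.0528 [-0.606  0.29   0.633  2.169 -0.25   0.752 -1.031]
8.2 [ 0.4408 -0.0073  0.1147] [-5.6 -0.5 -1.4] [-0.26  1.12  0.41] 0.0526 [-0.606  0.29   0.633  2.169 -0.249  0.752  0.91 ]
turned 1.941
```

```bash
python3 - <<'E'
from h import *
spin(.1,1)
robot.gripper_to(.094)
robot.move_linear(BALL+[0,0,.2],.2); robot.move_linear([.5,.15,.33],.25); st()
a=robot.grab_frame("scene"); b=robot.grab_frame("side")
cv2.imwrite("pics/v1.png",np.hstack([crop(a,340,170,440,270,4),crop(b,200,230,300,330,4)]))
E
```

```text
8.5 [ 0.4411 -0.0077  0.1147] [ 1.1 -2.5 -7.2] [-0.97 -0.39  0.43] 0.0531 [-0.606  0.291  0.633  2.169 -0.249  0.752  1.004]
turned 0.093
11.2 [0.4998 0.1485 0.3297] [-0.6 -0.5 -0.1] [-0.05  0.03 -0.02] 0.0939 [-0.849  0.157  0.568  1.746 -0.088  1.266  0.558]
```

View pics/v1.png

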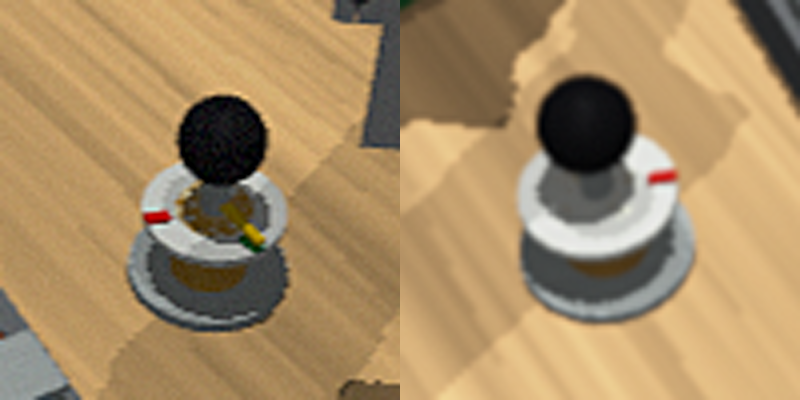

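```bash
python3 - <<'E'
from h import *
for z in (.060,.065,.07):
  for n,uv in (("start",(255+381/3,125+292/3)),("now",(340+256/4,170+235/4))):
    p=onz("scene",uv,z)-BALL; print(z,n,p,np.degrees(np.arctan2(p[1],p[0])))
robot.move_linear([.441,-.007+.09,.33],.2)
im=robot.grab_frame("wrist"); print(robot.camera_info("wrist")); st(); cv2.imwrite("pics/w2.png",im[:,:,::-1])
E
```

```text
0.06 start [ 0.0246 -0.0134 -0.055 ] -28.577812501684704
0.06 now [-0.0041  0.0343 -0.055 ] 96.81642447012737
0.065 start [ 0.028  -0.0098 -0.05  ] -19.290046219188717
0.065 now [-0.0005  0.0376 -0.05  ] 90.76186705587808
0.07 start [ 0.0314 -0.0062 -0.045 ] -11.169501923082885
0.07 now [ 0.0031  0.041  -0.045 ] 85.6761072226319
{'fx': 371.64829954431775, 'fy': 371.64829954431775, 'cx': 319.210095323253, 'cy': 235.36217884609925, 'rvec': array([-2.6591512 , -1.15669513, -0.14928249]), 'tvec': array([-0.36185779, -0.3110958 ,  0.42599768])}
12.0 [0.4412 0.0834 0.3302] [ 0.4  0.5 -0.7] [-0.06  0.01  0.01] 0.0942 [-0.841 -0.015  0.584  1.899  0.009  1.256  0.561]
```

View pics/w2.png

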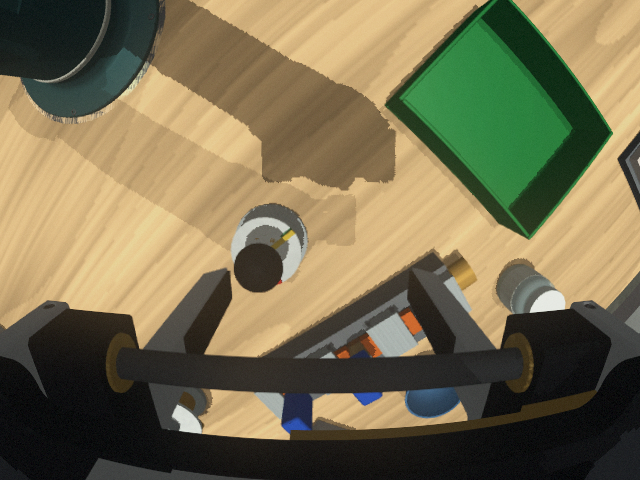

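The wrist view shows the pointer (288,236) covering the green mark. It has turned about 110°, which matches the 109° stop, so the vent is open. Next is bung B.

```bash
cat >> h.py <<'E'
H=.106
def tilt(foot,deg,v=.05):
    r=cv2.Rodrigues(MX*np.radians(-deg))[0]   # +deg tips towards +MY
    pos=foot+r@np.array([0,0,H])+[0,0,.0015*abs(deg)/16]
    robot.move_linear(pos,v,frame=r@Rd(MYAW+90))
def rock(foot):
    for d in (8,16.3,8,0.01,-8,-16.3,-8,0.01):
        tilt(foot,d); s=robot.get_state()
        z=s['tool_rot'][:,2]; e=s['ee_pos']-foot
        print(d,'tool',round(np.degrees(np.arctan2(-z@MY,-z[2])),2),'geom',round(np.degrees(np.arctan2(e@MY,e[2])),2),'F',s['force'].round(1),'op',round(s['opening'],4))
E
python3 - <<'E'
from h import *
robot.gripper_to(.065)
robot.move_ptp(B+[0,0,H+.12],Rd(MYAW+90)); st()
robot.move_linear(B+[0,0,H],.12,threshold=15); st()
robot.gripper_to(0); st()
rock(B)
E
```

```text
13.5 [ 0.6255 -0.0158  0.2515] [ 0.3 -0.3  1.6] [-0.02  0.06 -0.  ] 0.0648 [-0.589  0.496  0.794  1.602 -0.373  1.202  0.125]
14.7 [ 0.6263 -0.0167  0.1317] [-0.2  0.3  0.9] [-0.03  0.09 -0.04] 0.0649 [-0.534  0.621  0.718  1.71  -0.476  0.992  0.199]
15.3 [ 0.6259 -0.0166  0.1311] [-0.7  0.7  0.2] [-0.04  0.08  0.01] 0.0321 [-0.534  0.622  0.718  1.71  -0.476  0.991  0.199]
8 tool 8.08 geom 8.03 F [-1.2 -1.1  4.6] op 0.032
16.3 tool 16.41 geom 16.07 F [-0.9 -1.3  8.7] op 0.0317
8 tool 8.09 geom 7.96 F [ 0.1 -3.9  5.1] op 0.0319
0.01 tool 0.15 geom 0.44 F [-0.3 -0.8 -0.6] op 0.0317
-8 tool -7.96 geom -7.32 F [0.1 0.6 5.3] op 0.032
-16.3 tool -16.28 geom -15.4 F [-1.7  0.9 10.3] op 0.0319
-8 tool -8.01 geom -7.44 F [-0.1 -0.7 -1.6] op 0.0318
0.01 tool -0.08 geom -0.38 F [ 0.4  0.1 -0.8] op 0.0316
```

```bash
python3 - <<'E'
from h import *
e=robot.get_state()['ee_pos']
hit=robot.move_linear(B+[0,0,H+.03],.05,threshold=12); s=st(); print(hit)
if not hit:
    robot.move_linear(B+[0,0,H+.15],.15,threshold=15); st()
im=robot.grab_frame("side"); a=robot.grab_frame("scene")
cv2.imwrite("pics/b1.png",np.hstack([crop(im,250,150,450,350,2),crop(a,250,120,450,320,2)]))
# tub check: green mask now
cv2.imwrite("pics/scene2.png",a[:,:,::-1])
E
```

```text
19.6 [ 0.6258 -0.0165  0.1609] [ 0.2  0.  -1.1] [ 0.05  0.01 -0.02] 0.0315 [-0.544  0.585  0.731  1.689 -0.441  1.04   0.173]
False
20.6 [ 0.6255 -0.0164  0.2801] [-0.1  0.  -1.3] [-0.04  0.09  0.01] 0.0319 [-0.591  0.471  0.798  1.565 -0.349  1.255  0.103]
```

View pics/b1.png

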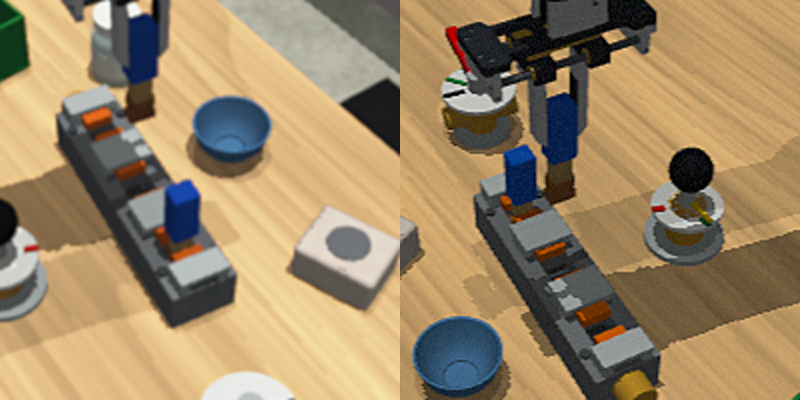

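Bung B is free and in the grip (side crop (145,60)). I'll check that the tub hasn't moved, then place it.

```bash
cat >> h.py <<'E'
def tubc(im,z=.045):
    i=im.astype(int); m=((i[...,1]>1.6*i[...,0])&(i[...,1]>1.6*i[...,2])&(i[...,1]>30)).astype(np.uint8)
    n,l,s,c=cv2.connectedComponentsWithStats(m); k=1+s[1:,4].argmax(); h=cv2.convexHull(np.argwhere(l==k)[:,::-1].astype(np.int32))
    M=cv2.moments(h); print('tub px',s[k],(M['m10']/M['m00'],M['m01']/M['m00'])); return onz("scene",(M['m10']/M['m00'],M['m01']/M['m00']),z)
def place(P):
    z=.118
    robot.move_linear([P[0],P[1],.29],.25)
    robot.move_linear([P[0],P[1],z],.12,threshold=10); st()
    robot.gripper_to(.052); robot.pause(.2); robot.move_linear([P[0],P[1],.29],.15); st()
E
python3 - <<'E'
from h import *
a=cv2.imread("pics/scene0.png")[:,:,::-1]; b=robot.grab_frame("scene")
c0=tubc(a); c1=tubc(b); print(c0,c1)
C=np.array([.534,.346,0])+c1-c0
robot.move_linear(B+[0,0,H+.16],.15)
place(C+[.045,.006,0])
E
```

```text
tub px [  396   269   162   156 13593] (474.38341140877367, 343.4640974967062)
tub px [  407   284   166   162 14461] (487.3569870249167, 361.01605235962796)
[0.5249 0.3418 0.045 ] [0.5335 0.3843 0.045 ]
24.3 [0.5879 0.3947 0.1187] [ 0.6 -0.5 -1.3] [-0.02  0.08 -0.02] 0.0319 [-1.037  0.753  0.634  1.485 -0.482  1.063 -0.454]
26.4 [0.5873 0.3944 0.289 ] [0.  0.3 0.5] [-0.07  0.11 -0.01] 0.0521 [-1.065  0.612  0.708  1.317 -0.393  1.353 -0.523]
```

The tub had been knocked about 4 cm, and the placement was corrected for that. Bung A next.

```bash
python3 - <<'E'
from h import *
robot.gripper_to(.065)
robot.move_linear(A+[0,0,H+.15],.25)
b=robot.grab_frame("scene"); cv2.imwrite("pics/t1.png",crop(b,360,240,600,480,2.2))
robot.move_linear(A+[0,0,H],.12,threshold=15); st()
robot.gripper_to(0); st()
rock(A)
hit=robot.move_linear(A+[0,0,H+.03],.05,threshold=12); s=st(); print(hit)
if not hit:
    robot.move_linear(A+[0,0,H+.16],.15,threshold=15); st()
b=robot.grab_frame("scene");print(tubc(b))
E
```

```text
30.5 [ 0.6105 -0.1149  0.1317] [ 0.1  0.8 -0.4] [-0.08  0.09  0.01] 0.065 [-0.384  0.615  0.727  1.724 -0.478  0.987  0.362]
31.1 [ 0.6102 -0.1148  0.131 ] [0.4 0.2 0.7] [-0.02  0.08  0.01] 0.0323 [-0.384  0.616  0.727  1.724 -0.478  0.987  0.362]
8 tool 8.08 geom 8.0 F [-1.2 -0.7  4.5] op 0.0317
16.3 tool 16.41 geom 16.05 F [-2.3 -1.8  6.5] op 0.0318
8 tool 8.1 geom 7.85 F [-0.7 -3.4  5.4] op 0.0317
0.01 tool 0.15 geom 0.38 F [-0.6 -2.6  2.9] op 0.0316
-8 tool -7.97 geom -7.19 F [-0.4  1.4  5.6] op 0.0318
-16.3 tool -16.29 geom -15.27 F [ 0.4  1.5 10.4] op 0.0319
-8 tool -8.02 geom -7.32 F [-0.6 -0.5 -0.4] op 0.0323
0.01 tool -0.08 geom -0.31 F [ 0.9 -0.8 -1.3] op 0.0321
35.4 [ 0.6101 -0.1146  0.1608] [-0.5  0.5 -1.4] [-0.04  0.08 -0.  ] 0.0314 [-0.395  0.578  0.74   1.703 -0.443  1.036  0.336]
False
36.4 [ 0.6099 -0.1146  0.29  ] [-0.2 -1.3 -0.6] [-0.06  0.09  0.03] 0.0317 [-0.447  0.455  0.813  1.566 -0.341  1.269  0.259]
tub px [  407   284   166   162 13540] (487.37768126931604, 361.04872528406804)
[0.5335 0.3844 0.045 ]
```

View pics/t1.png

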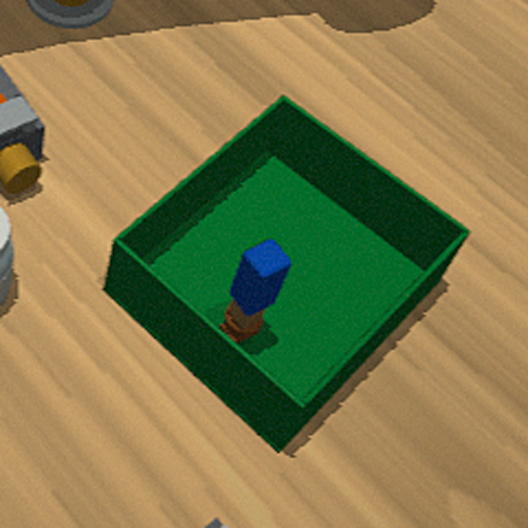

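Bung B stands inside the tub at px (245,315). I'll place A 10 cm away, then look, keeping clear of the camera's line of sight.

```bash
python3 - <<'E'
from h import *
C=np.array([.5426,.3885,0])
place(C-[.05,.006,0])
robot.gripper_to(.094)
robot.move_linear([.4412,-.007,.29],.25)
b=robot.grab_frame("scene"); print(tubc(b)); cv2.imwrite("pics/t2.png",crop(b,250,120,600,480,1.6))
E
```

```text
40.2 [0.4929 0.3827 0.1186] [ 0.   0.3 -0.9] [-0.05  0.1   0.01] 0.0318 [-1.146  0.601  0.603  1.722 -0.407  0.945 -0.542]
42.3 [0.4923 0.3823 0.2891] [-0.5 -0.4  0.5] [-0.08  0.02  0.03] 0.0519 [-1.211  0.43   0.69   1.558 -0.283  1.257 -0.637]
tub px [  407   284   166   162 12686] (487.3496265655521, 361.0122831207629)
[0.5335 0.3843 0.045 ]
```

View pics/t2.png

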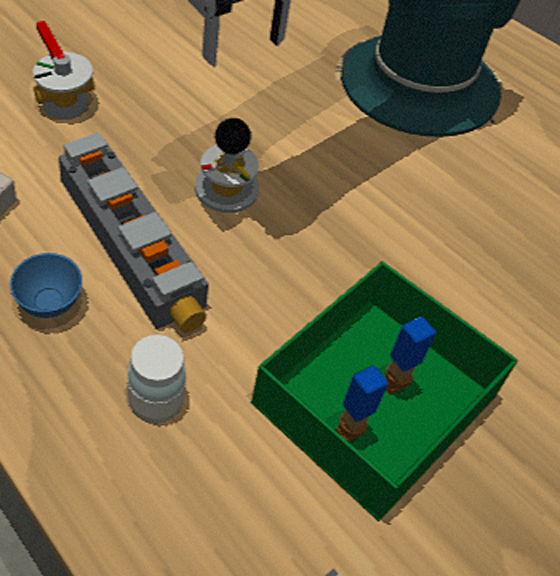

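Both bungs stand in the tub (px (350,430), (400,375)), all ports are empty, and the jar and bowl are in place. Next I'll shut the vent.

```bash
python3 - <<'E'
from h import *
robot.move_ptp(BALL+[0,0,.16],Rd(135)); st()
robot.move_linear(BALL,.1,threshold=15); st()
robot.gripper_to(.0); st()
spin(-2.04,9)
robot.gripper_to(.094)
robot.move_linear(BALL+[0,0,.2],.2); robot.move_linear([.441,.083,.33],.25); st()
a=robot.grab_frame("scene"); w=robot.grab_frame("wrist")
cv2.imwrite("pics/v2.png",np.hstack([crop(a,340,170,440,270,4),crop(w,160,140,360,340,2)]))
E
```

```text
45.8 [ 0.4413 -0.0068  0.275 ] [-0.1 -0.9  0.5] [-0.   -0.04 -0.04] 0.0941 [-0.981  0.016  0.949  2.005 -0.014  1.128  0.758]
47.5 [ 0.4415 -0.0069  0.1154] [-0.2 -0.2  0.5] [-0.02  0.03  0.02] 0.0939 [-0.783  0.341  0.851  2.173 -0.369  0.773  1.093]
48.3 [ 0.4408 -0.0074  0.115 ] [-5.2 -3.4  5.7] [-0.83  0.99  0.  ] 0.053 [-0.783  0.341  0.852  2.174 -0.368  0.774  1.094]
51.3 [ 0.4413 -0.0072  0.1151] [2.6 0.5 1.9] [ 0.26 -0.53 -0.45] 0.0527 [-0.783  0.341  0.851  2.173 -0.369  0.773 -0.939]
turned -2.033
53.8 [0.4408 0.083  0.3293] [ 0.  -0.6 -1.8] [-0.03  0.15  0.05] 0.0939 [-1.11  -0.028  0.849  1.906  0.023  1.256 -1.523]
```

View pics/v2.png

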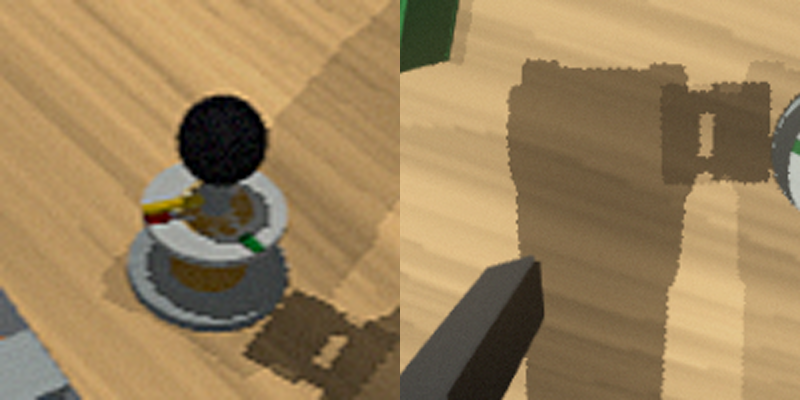

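Pointer at (165,207) is back over the red mark, matching the starting picture, and the wrist overran the stop with -0.45 N m. Next is the valve.

```bash
python3 - <<'E'
from h import *
a0=cv2.imread("pics/scene0.png")[:,:,::-1].astype(int); a=robot.grab_frame("scene").astype(int)
for i in (a0,a):
    c=i[200:240,370:412]; ys,xs=np.where((c[...,0]>130)&(c[...,1]>100)&(c[...,2]<55)); print('yellow',len(xs),xs.mean()+370,ys.mean()+200)
u=lambda d:np.array([np.cos(np.radians(d)),np.sin(np.radians(d)),0])
T=lambda d:VAX+.085*u(d)+[0,0,.003]
robot.gripper_to(.06)
robot.move_linear([.46,-.2,.33],.25)
robot.move_ptp(T(-105)+[0,0,.13],Rd(75)); st()
robot.move_linear(T(-105),.1,threshold=12); st()
robot.gripper_to(0); st()
for d in np.arange(-100,-59,5): robot.move_linear(T(d),.04,frame=Rd(d+180))
s=st(); print(np.degrees(np.arctan2(*(s['ee_pos']-VAX)[[1,0]])))
robot.gripper_to(.06); st(); robot.move_linear(T(-60)+[0,0,.15],.15); robot.move_linear([.45,-.1,.33],.25)
a=robot.grab_frame("scene"); b=robot.grab_frame("side")
cv2.imwrite("pics/l1.png",np.hstack([crop(a,240,120,340,220,4),crop(b,330,300,430,400,4)]))
E
```

```text
yellow 16 380.75 221.75
yellow 15 380.4 220.66666666666666
57.3 [ 0.5147 -0.4067  0.2236] [-0.1  0.4  1.1] [-0.1   0.14  0.02] 0.0603 [ 0.093  0.584  0.783  1.551 -0.433  1.187  0.695]
58.7 [ 0.5142 -0.4078  0.0936] [-0.5 -0.7  0. ] [-0.06  0.02  0.  ] 0.0602 [ 0.148  0.72   0.696  1.65  -0.538  0.971  0.772]
59.4 [ 0.5142 -0.4078  0.093 ] [ 2.1 -1.8 -1.2] [-0.45 -0.34  0.13] 0.0178 [ 0.149  0.72   0.696  1.65  -0.538  0.971  0.772]
62.4 [ 0.5779 -0.3984  0.0929] [-6.3  7.2  8.5] [1.72 1.58 0.44] 0.0182 [ 0.234  0.74   0.5    1.512 -0.397  0.994  1.366]
-60.13742716386203
63.2 [ 0.5785 -0.3991  0.093 ] [-0.6  0.  -0. ] [-0.05  0.02  0.02] 0.0602 [ 0.235  0.741  0.5    1.511 -0.397  0.992  1.367]
```

View pics/l1.png

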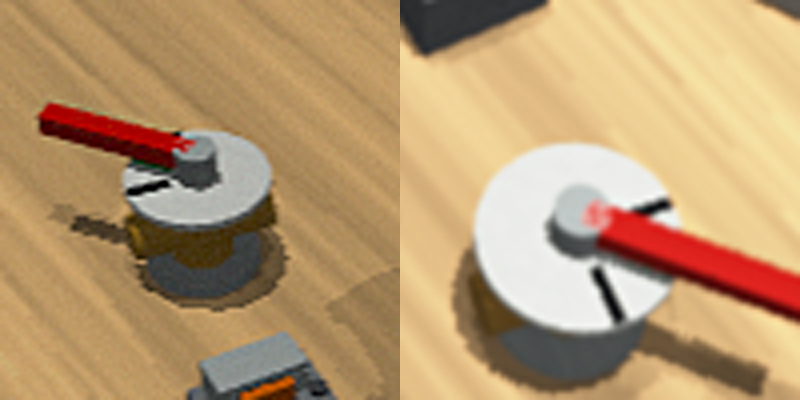

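```bash
python3 - <<'E'
from h import *
ang=lambda v:round(float(np.degrees(np.arctan2(v[1],v[0]))),1)
D=lambda x,y:(330+(x-400)/4,300+y/4); S=lambda x,y:(240+x/4,120+y/4)
for n,a,b in (("b0 side",(595,268),(620,320)),("b90 side",(635,213),(668,203))):
    print(n,ang(onz("side",D(*b),.072)-onz("side",D(*a),.072)),ang(onz("side",D(*b),.072)-VAX))
print("b90 scene",ang(onz("scene",S(127,190),.072)-onz("scene",S(168,184),.072)),ang(onz("scene",S(127,190),.072)-VAX))
b=robot.grab_frame("side"); cv2.imwrite("pics/l2.png",crop(b,350,330,470,410,6.6))
for n,im in (("side",b),("scene",robot.grab_frame("scene"))):
    i=im.astype(int); m=(i[...,0]>(170 if n=="side" else 150))&(i[...,1]<60)&(i[...,2]<60)
    m[:120]=0; x0,x1=(330,470) if n=="side" else (230,300); m[:,:x0]=0;m[:,x1:]=0
    if n=="scene": m[220:]=0
    ys,xs=np.where(m); vx,vy,cx,cy=cv2.fitLine(np.c_[xs,ys].astype(np.float32),cv2.DIST_L2,0,.01,.01).ravel()
    v=onz(n,(cx+10*vx,cy+10*vy),.096)-onz(n,(cx-10*vx,cy-10*vy),.096); print(n,len(xs),cx,cy,ang(v),ang(-v),onz(n,(cx,cy),.096),ang(onz(n,(cx,cy),.096)-VAX))
E
```

```text
b0 side -105.0 -103.5
b90 side -16.7 -17.8
b90 scene -23.4 -22.5
side 394 407.467 364.71573 -58.7 121.3 [ 0.5686 -0.383   0.096 ] -60.4
scene 144 267.96527 151.48611 122.2 -57.8 [ 0.5663 -0.381   0.096 ] -61.4
```

View pics/l2.png

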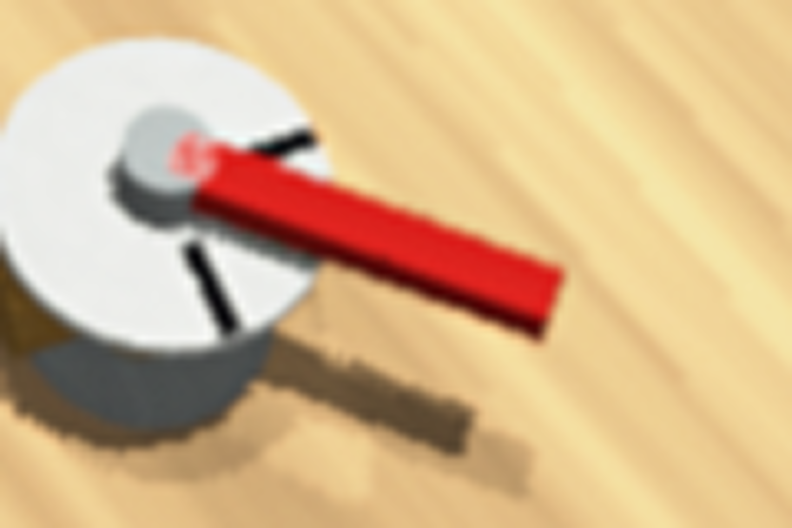

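The lever reads -59° to -61°, and the midpoint of the two black marks is about -60.5°, so it is half open. Last, I'll check that the tub hasn't moved again, then hand in.

```bash
python3 - <<'E'
from h import *
print(tubc(robot.grab_frame("scene"))); st(); robot.sign_off()
E
```

```text
tub px [  407   284   166   162 12675] (487.3298776147505, 360.9918715988152)
[0.5335 0.3842 0.045 ]
66.1 [ 0.45   -0.1004  0.3298] [ 0.2  0.4 -0.9] [-0.01  0.02 -0.01] 0.0597 [-0.332  0.016  0.495  1.874 -0.008  1.254  0.688]
the job is handed in; nothing more can be done
```

The job is done and handed in after about 66 s. Every step was carried out in the order asked, though no verdict is reported.

- **Vent opened:** I turned the knob anticlockwise to its stop. The pointer covered the green mark, about 110° round against the 109° expected.
- **Bungs:** Two were present. Each was rocked about 16° one way and 15–16° the other, came out without jamming, and was put in the tub. Both were standing in the tub in the last picture of it.
- **Tub:** It was knocked about 4 cm before the first bung was placed. I caught this and corrected for it; the final check showed the tub had not moved again.
- **Vent shut:** The pointer is back over the red mark, with the wrist turned past the stop. Measured in the image, it sits about 1 px from where it started, in the clockwise (closing) direction. I took that as noise.
- **Outlet valve:** The red lever is half open. It reads -58° to -61°, and the midpoint between the 0° and 90° marks is about -60.5° from the side camera. One scene-camera reading of the 90° mark disagreed by about 5°, which I put down to its coarser view.

The jar and bowl looked untouched after the bungs were placed. The robot never went near the mould, but I did not measure any of the three at the end.

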